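Lay the tall carton down against the stop

TASK

Tip the tall dark carton that stands on the metal plate over onto its broad side, away from the blue stop, easing it down with the fingers so that it lands gently instead of dropping. Then push it along the plate until its foot end sits squarely against the stop. Do not grip the carton or lift it off the plate, and leave the two bottles and the white tube block where they stand.

Things in the scene. Friction and masses are not known exactly. Their poses are not given: they have to be found in the camera images.
- carton: tall dark blue closed carton with slanted dashes, 48 (x) x 101 (y) x 150 (z) mm, 0.11 to 0.22 kg, loose, upright on the plate, near side 10 to 35 mm off the stop face. Origin: centre of its underside (foot end). Own z: foot to top. Own +x: the plain broad side that faces the stop at first, up at the end; tip towards own -x (dashed side down). Balances at 18 degrees
- foot_edge (a point): middle of the carton's lower edge on the side away from the stop (24 mm from the carton's origin along its own -x): the edge it pivots on; this edge must stay down on the plate or slide along it
- station: fixed aluminium plate, 300 x 150 mm, top 6 mm above the bench, with a blue end stop 130 mm wide, 15 mm thick, 30 mm high above the plate, faced with black rubber. Origin: on the bench under the middle of the stop's rubber face; own +x points from the plate into the stop: the plate lies from x = -280 to +20 mm, y = -75 to +75 mm
- buffer: white plastic bottle with blue cap, 62 mm across, 125 mm tall, loose, standing beside the plate on the side far from the robot; origin under its centre; not to be moved
- dye: small brown bottle with black cap, 48 mm across, 90 mm tall, loose, standing beside the plate on the side far from the robot; origin under its centre; not to be moved
- magnets: white tube block with a row of holes, 34 x 110 x 38 mm (long side along its own y), loose, lying behind the stop; origin under its centre; not to be moved

How it is judged (in metres and radians):
At the end, for the whole second after the job is handed in: The carton lies flat (within 0.06 rad) on the plate on its broad side, the side that faced the stop now up; its foot end is within 10 mm of the stop face, square to it within 0.1 rad and within 40 mm of its middle; it is at rest (angle between carton's own x axis and vertical below 0.06 rad and x of carton in the frame of station between -0.01 and 0.004 m and y of carton in the frame of station between -0.04 and 0.04 m and angle between the z axis of carton and the x axis of station, either way round below 0.1 rad and linear speed of carton below 0.01 m/s); the robot touches nothing.
It fails at once if the carton drops or is thrown down instead of being eased down (it turns faster than 6 rad/s; a free fall reaches about 11) (angular speed of carton above 6 rad/s).
It fails at once if the carton is lifted: the edge it pivots on leaves the plate by more than 20 mm (height (world z) of foot_edge above 0.026 m).
It fails at once if the carton is gripped or squeezed: more than 30 N between fingers and carton (contact force between the fingers and carton above 30 N).
It fails at once if a bottle or the white tube block is displaced by more than 20 mm or tipped (distance of any of buffer, dye, magnets from where it was at the start of the episode above 0.02 m or angle between any of buffer, dye, magnets's own z axis and vertical above 0.3 rad).
It also fails if it takes over 62 s, if anything falls off the work surface, if the arm or the gripper's body presses on something with over 40 N, if the wrist force passes 120 N, or if a joint passes its speed limit or range.

ROBOT

A 6-joint arm with a two-finger parallel gripper is mounted at the origin on a cart in front of the work surface, level with it; the furniture and walls round the work are solid. World frame = base frame: x ahead of the robot, y to its left, z up, the work surface at z = 0. Lengths are in m, angles in degrees, forces in N, time in s.
With the tool pointing down it reaches from about 0.4 to 0.825 m from the base axis. Payload 7 kg.
Tool frame: the origin (TCP) lies between the finger pads; the fingertips stand 25 mm ahead of it and the grasp point (between the pads) lies 6 mm ahead of it; z points along the fingers, y is the line along which they close (so a half turn about z gives the same grasp; the last joint's range is limited). The gripper opens to 88 mm and grips with 3 to 60 N. Pads are 19 mm wide; open, the fingers measure 130 mm over their backs; the gripper's body (78 mm by 193 mm) begins 47 mm behind the grasp point.
Start: joints at [-59.066, 20.546, 0.682, 0, -70.136, -16.507], TCP at [0.168, -0.654, 0.221] pointing down, gripper open.
Joint ranges: [-176.03, 176.03], [-82.01, 121.73], [-58.28, 71.71], [-173.87, 95.51], [-174.79, -0.11], [-173.66, 173.66]. Speed limits (degrees/s): [136.94, 136.94, 172.46, 180, 180, 180].

INTERFACE

Orientations are given as [roll, pitch, yaw] about the fixed x, y, z axes, in that order (R = Rz(yaw) Ry(pitch) Rx(roll)).
In Python, from plant import ctrl, imaging, sensors, job gives the robot as it stands (ctrl), with the cameras (imaging), the readings (sensors) and the job (job).
- The arm moves only by the shell command python3 drive.py 'ROWS'. ROWS is a JSON list of rows, 1 to 8 of them, each of 5 numbers: dx, dy, dz in m, then a turn about the tool's z in degrees, then the finger opening in m; each row is the pose to reach, as a shift and turn from the pose commanded when the command began, along the tool's axes at that moment; what a row does not reach only later rows make up. A row lasts 1/8 s, in which the tool goes at most 0.0625 m and 10.7 degrees, less where a joint would pass 70% of its speed; a pose out of reach is approached as far as the arm can. The fingers move at their own pace and stop on an object; the grip force is fixed at half the most. Time passes only in rows, so rows that do not move let the fingers close. It prints the time, the measured TCP pose, the force, the opening and the grip force at its end.
- sensors.get_obs(): the state, without advancing time (a new reading comes with each control period).
- imaging.snapshot(name): name is "side" or "top" or "wrist"; returns a dict with "frame" (480x640x3 uint8, red, green, blue), "z_map" (480x640 float32, m along the optical axis (not along the pixel's ray), 0 where there is no reading), "fovy" (degrees; the focal length in pixels is half the picture's height over the tangent of half this angle, whatever the lens; pixels are square), "cx", "cy" (the principal point, pixels), "R" (3x3) and "t" (3): a world point X has camera coordinates R X + t; the wrist camera has in their place "T_tool_cam" (4x4, takes a point from camera to tool coordinates, whose origin is the TCP and whose axes are the flange's). Camera axes: x right, y down, z forward; pixel columns grow to the right and rows downward; lengths in m; the calibration is good to about 2 mm. A picture is of the moment at which its call begins: read the wrist's pose just before it.
- job.close_job(): hands the job in; it is judged then, once.
The state is a dict: "clock": time; "joint_pos": joint angles; "qvel": joint speeds; "tau": joint torques, N m; "tool_pos": TCP position; "orientation": TCP orientation; "force": force on the tool from outside, world axes, zero at the start; "moment": the same for the moment, N m; "opening": finger opening in m; "gripper_force": force on a finger pad.
Only numpy, scipy, OpenCV 4.12 (cv2) and the standard library are available. Lean on these libraries where they do the work, as an engineer would, in place of code of your own. Each camera call takes 0.05 s, during which the arm holds its last target. There are 200 camera calls.

## Working session

There is one attempt and no reset: what is moved stays moved. The work goes in short steps, Python scripts to look and compute and a shell command to move; the robot and the scene stay as the last step left them, time stands still between calls to the robot, and variables do not carry over. Pictures are saved under pics/ and viewed, at most 10 in all, crops included, and the job is handed in when it is done.

```bash
ls; mkdir -p pics
cat > h.py <<'E'
import numpy as np, cv2
from plant import ctrl, imaging, sensors, job
from scipy.spatial.transform import Rotation as Ro
def snap(n):
    o=sensors.get_obs(); s=imaging.snapshot(n)
    if n=='wrist':
        T=np.eye(4);T[:3,:3]=Ro.from_euler('xyz',o['orientation'],degrees=True).as_matrix();T[:3,3]=o['tool_pos']
        W=T@np.array(s['T_tool_cam']);s['R']=W[:3,:3].T;s['t']=-s['R']@W[:3,3]
    s['f']=240/np.tan(np.radians(s['fovy'])/2);s['R']=np.array(s['R']);s['t']=np.array(s['t']);return s
def ray(s,u,v):
    d=s['R'].T@np.array([(u-s['cx'])/s['f'],(v-s['cy'])/s['f'],1]);return -s['R'].T@s['t'],d
def onz(s,u,v,z):
    c,d=ray(s,u,v);return c+d*(z-c[2])/d[2]
def cloud(s):
    v,u=np.mgrid[:480,:640];z=s['z_map'];p=np.stack([(u-s['cx'])/s['f']*z,(v-s['cy'])/s['f']*z,z],-1)
    return (p-s['t'])@s['R']
def save(s,n): cv2.imwrite(n,s['frame'][:,:,::-1])
E
python3 - <<'E'
from h import *
print(sensors.get_obs())
for n in ('side','top'):
    s=snap(n);save(s,f'pics/{n}0.png');print(n,s['fovy'],s['cx'],s['cy'],-s['R'].T@s['t'],s['R'].round(3).tolist())
E
```

```text
drive.py
pics
plant.py
{'clock': 0.0, 'joint_pos': array([-5.90657968e+01,  2.05920194e+01,  6.33274153e-01, -2.11209796e-02,
       -7.01364774e+01, -1.65052523e+01]), 'qvel': array([-0.04372532,  0.00732732, -0.0175861 ,  0.01527666,  0.0428878 ,
       -0.05072197]), 'tau': array([ 5.15685842e-04, -5.82707334e+01,  2.93053633e+01,  6.99657887e+00,
        6.85199499e-03, -1.77102997e-04]), 'tool_pos': array([ 0.16802601, -0.65322547,  0.22030917]), 'orientation': array([ 1.79903060e+02, -8.01903034e-03, -1.65578235e+02]), 'force': array([-0.73504851,  0.30617569,  0.45730728]), 'moment': array([-0.00071298, -0.00389424,  0.000464  ]), 'gripper_force': 0.0, 'opening': 0.08752130005241184}
side 55.218137446074564 322.1319823241269 243.30958409429286 [0.45126852 0.57935016 0.67997755] [[-0.945, -0.326, 0.004], [-0.249, 0.715, -0.653], [0.21, -0.619, -0.757]]
top 54.61348949629531 310.2509514489958 243.13781071666946 [0.60948055 0.04629531 0.89028452] [[0.025, -1.0, 0.008], [-0.998, -0.025, -0.061], [0.061, -0.006, -0.998]]
```

View pics/top0.png

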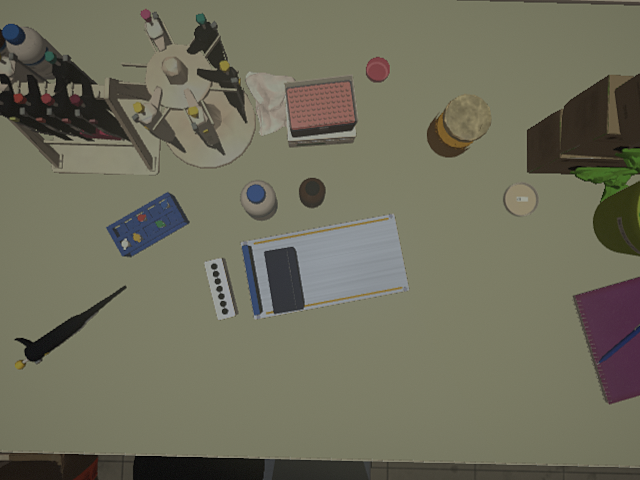

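View pics/side0.png

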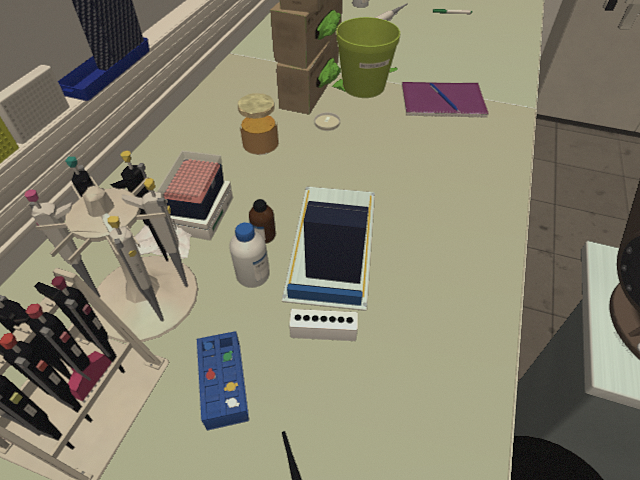

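The top view shows the plate from (243,242) to (408,290), with the blue stop at its left end (px 250,280). The carton is upright at (285,280), the bottles are at (258,198) and (312,190), and the tube block is at (220,288). The side view confirms that the carton is tilted away from neither side and that both bottles lie on the far (+x) side.

```bash
cat >> h.py <<'E'
def rect(P):
    (c,wh,a)=cv2.minAreaRect((P[:,:2]*1000).astype(np.float32)); b=cv2.boxPoints((c,wh,a)); return np.array(c),wh,a,b
def masks(s):
    h=cv2.cvtColor(s['frame'],cv2.COLOR_RGB2HSV);return h
E
python3 - <<'E'
from h import *
s=snap('top');P=cloud(s);h=masks(s);z=P[...,2]
roi=np.zeros((480,640),bool);roi[205:330,235:415]=1
for n,m in (('carton top',roi&(z>.14)&(z<.17)),('plate',roi&(z>.003)),('stop',roi&(h[...,0]>100)&(h[...,0]<125)&(h[...,1]>130)&(z>.025)&(z<.05))):
    m=cv2.morphologyEx(m.astype(np.uint8),cv2.MORPH_OPEN,np.ones((3,3)))>0
    q=P[m];c,wh,a,b=rect(q);print(n,m.sum(),'z',np.median(q[:,2]).round(4),c.round(1),np.round(wh,1),round(a,2),b.round(1).tolist())
# colour/ray based plate outline: bright low saturation
m=(roi&(h[...,2]>120)&(h[...,1]<60)).astype(np.uint8)
v,u=np.nonzero(cv2.morphologyEx(m,cv2.MORPH_OPEN,np.ones((3,3))))
Q=np.array([onz(s,a,b,.006) for a,b in zip(u,v)]);c,wh,a,b=rect(Q);print('platecol',c.round(1),np.round(wh,1),a,b.round(1).tolist())
for n,uv in (('buffer',(256,193)),('dye',(313,187))):
    u,v=uv;print(n,np.median(P[v-3:v+4,u-3:u+4].reshape(-1,3),0).round(3))
b=P[200:330,195:238].reshape(-1,3);q=b[(b[:,2]>.03)&(b[:,2]<.045)];print('mag',rect(q)[:3])
s2=snap('side');P=cloud(s2);z=P[...,2]
m=(z>.145)&(z<.165);m[:,:290]=0;m[:,380:]=0;m[:190]=0;m[290:]=0
q=P[m];c,wh,a,b=rect(q);print('side top',m.sum(),np.median(q[:,2]),c.round(1),np.round(wh,1),a,b.round(1).tolist())
E
```

```text
carton top 1952 z 0.1559 [595.1  82.1] [100.8  48.3] 10.81 [[541.0999755859375, 96.30000305175781], [550.0999755859375, 48.900001525878906], [649.0999755859375, 67.80000305175781], [640.0999755859375, 115.19999694824219]]
plate 12528 z 0.0067 [643.8  31.6] [204.4 328.3] 11.78 [[510.29998779296875, 171.5], [577.2999877929688, -150.0], [777.4000244140625, -108.19999694824219], [710.4000244140625, 213.1999969482422]]
stop 0 z nan [0. 0.] [0. 0.] 0.0 [[0.0, 0.0], [0.0, 0.0], [0.0, 0.0], [0.0, 0.0]]
platecol [619.5  12. ] [235.7 343. ] 1.4888436794281006 [[497.20001220703125, 180.39999389648438], [506.20001220703125, -162.5], [741.7999877929688, -156.3000030517578], [732.9000244140625, 186.60000610351562]]
buffer [0.737 0.134 0.125]
dye [0.756 0.039 0.09 ]
mag (array([574.02478027, 204.43423462]), (109.69561004638672, 34.68162155151367), 15.701441764831543)
side top 1580 0.15467144915030454 [595.5  83.8] [100.3  51.1] 10.64643669128418 [[541.5, 99.5999984741211], [551.0, 49.400001525878906], [649.5, 67.9000015258789], [640.0999755859375, 118.19999694824219]]
  return _methods._mean(a, axis=axis, dtype=dtype,
  ret = ret.dtype.type(ret / rcount)
```

Run:
```python
from h import *
s=snap('top');P=cloud(s);h=masks(s);z=P[...,2];roi=np.zeros((480,640),bool);roi[210:325,238:412]=1
for p in ((250,280),(340,265),(420,280),(300,310)): print(p,h[p[1],p[0]],P[p[1],p[0]].round(3))
m=roi&(h[...,0]>105)&(h[...,0]<125)&(h[...,1]>110)&(h[...,2]>70)
n,l,st,_=cv2.connectedComponentsWithStats(m.astype(np.uint8));k=1+st[1:,4].argmax();v,u=np.nonzero(l==k)
Q=np.array([onz(s,a,b,.036) for a,b in zip(u,v)]);print('stop',len(u),rect(Q))
m=roi&(z>.034)&(z<.038);n,l,st,_=cv2.connectedComponentsWithStats(m.astype(np.uint8));k=1+st[1:,4].argmax();print('stop depth',rect(P[l==k]))
L=cv2.cvtColor(s['frame'],cv2.COLOR_RGB2LAB).astype(float)
bg=L[290:330,420:480].reshape(-1,3).mean(0);m=roi&(np.linalg.norm(L-bg,axis=2)>20)
n,l,st,_=cv2.connectedComponentsWithStats(m.astype(np.uint8));k=1+st[1:,4].argmax();v,u=np.nonzero(cv2.morphologyEx((l==k).astype(np.uint8),cv2.MORPH_OPEN,np.ones((5,5))))
Q=np.array([onz(s,a,b,.006) for a,b in zip(u,v)]);print('plate',rect(Q))
```

```text
(250, 280) [110 125 108] [0.591 0.149 0.037]
(340, 265) [104  18 155] [ 0.623 -0.017  0.003]
(420, 280) [ 30  44 127] [ 0.599 -0.17   0.002]
(300, 310) [ 90   8 129] [0.537 0.057 0.008]
stop 375 (array([592.39294434, 149.0149231 ]), (126.9990234375, 9.80529499053955), 12.163457870483398, array([[529.28595, 140.42807],
       [531.352  , 130.8429 ],
       [655.49994, 157.60178],
       [653.4339 , 167.18695]], dtype=float32))
stop depth (array([592.05932617, 147.1456604 ]), (129.1255340576172, 15.18647575378418), 12.165040016174316, array([[527.34625, 140.96318],
       [530.54645, 126.11772],
       [656.7724 , 153.32814],
       [653.5722 , 168.1736 ]], dtype=float32))
plate (array([617.74304199,  12.48294067]), (138.9970245361328, 298.02117919921875), 11.58951187133789, array([[ 519.7254  ,  144.49335 ],
       [ 579.5975  , -147.45178 ],
       [ 715.7607  , -119.527466],
       [ 655.8886  ,  172.41766 ]], dtype=float32))
```

```bash
cat >> h.py <<'E'
E_=np.array([np.sin(np.radians(10.7)),-np.cos(np.radians(10.7))]);L_=np.array([-E_[1],E_[0]])
def to(x,y,z,ang):
    "tool-axis shift and turn to TCP (mm), closing line at world angle ang"
    o=sensors.get_obs();R=Ro.from_euler('xyz',o['orientation'],degrees=True).as_matrix()
    d=R.T@(np.array([x,y,z])-o['tool_pos']*1000);a=np.degrees(np.arctan2(R[1,1],R[0,1]))
    print('shift',d.round(1),'turn',round(-((ang-a+90)%180-90),2),'clock',o['clock'],'tcp',(o['tool_pos']*1000).round(1),'F',o['force'].round(2),'line',round(a,1))
E
python3 drive.py '[[-0.3,0.3,0,-13,0.088],[-0.3,0.3,0,-13,0.088],[-0.3,0.3,0,-13,0.088],[-0.3,0.3,0,-13,0.088],[-0.3,0.3,0,-13,0.088],[-0.3,0.3,0,-13,0.088],[-0.3,0.3,0,-13,0.088],[-0.3,0.3,0,-13,0.088]]'
python3 -c "
from h import *
to(600.6,83.7,221,-49.3)"
```

```text
clock: 1.25
tool_pos: [0.3854, -0.286, 0.2216]
orientation: [-180.0, 0.1, -152.3]
force: [0.2, -0.1, 0.2]
opening: 0.0876
gripper_force: 0.0
shift [-362.3  227.4    0.9] turn -13.01 clock 1.25 tcp [ 385.4 -286.   221.6] F [ 0.2  -0.08  0.19] line 117.7
```

```bash
python3 drive.py '[[-0.362,0.227,0,-13,0.088],[-0.362,0.227,0,-13,0.088],[-0.362,0.227,0,-13,0.088],[-0.362,0.227,0,-13,0.088],[-0.362,0.227,0,-13,0.088],[-0.362,0.227,0,-13,0.088],[-0.362,0.227,0,-13,0.088],[-0.362,0.227,0,-13,0.088]]'
python3 -c "
from h import *
to(600.6,83.7,163,-49.3)
s=snap('wrist');save(s,'pics/w1.png')"
```

```text
clock: 2.25
tool_pos: [0.6021, 0.0818, 0.22]
orientation: [180.0, -0.1, -139.4]
force: [-0.7, -0.9, -0.5]
opening: 0.0878
gripper_force: 0.0
shift [-0.2  2.4 57. ] turn -0.14 clock 2.25 tcp [602.1  81.8 220. ] F [-0.7  -0.87 -0.5 ] line 130.6
```

View pics/w1.png

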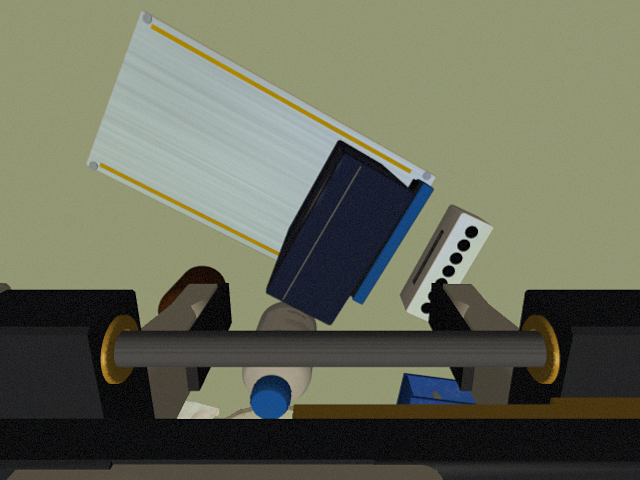

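Wrist view: the carton top fills about (270-410, 145-325) and the fingers are at (200,330) and (460,330). I'll check both in world coordinates with the depth map.

Run:
```python
from h import *
o=sensors.get_obs();s=snap('wrist');P=cloud(s)*1000;z=P[...,2];t=o['tool_pos']*1000
R=Ro.from_euler('xyz',o['orientation'],degrees=True).as_matrix()
m=(z>140)&(z<170);m[:,:250]=0;m[:,430:]=0;q=P[m];print('carton',m.sum(),np.median(q[:,2]),rect(q/1000))
Q=(P-t)@R
print('cam in tool',np.array(s['T_tool_cam'])[:3,3])
f=(s['z_map']>0)&(Q[...,2]>-20)&(Q[...,2]<40)&(abs(Q[...,0])<60)&(abs(Q[...,1])<90);
for sg in (-1,1):
    k=Q[f&(sg*Q[...,1]>0)];print('finger',len(k),k.min(0).round(1),k.max(0).round(1)) if len(k) else print('none')
    for zz in (-10,0,10,20):
        j=k[abs(k[:,2]-zz)<5]; print(zz,len(j),np.percentile(j,[2,98],axis=0).round(1).tolist() if len(j) else '')
to(600.6,83.7,163,-49.3)
```

```text
carton 12762 155.77967578053614 (array([595.14349365,  82.92155457]), (100.43838500976562, 48.563453674316406), 10.866093635559082, array([[541.24725 ,  97.30089 ],
       [550.40216 ,  49.60815 ],
       [649.03973 ,  68.54222 ],
       [639.8848  , 116.234955]], dtype=float32))
cam in tool [ 0.0788761   0.00124359 -0.16321392]
finger 866 [ -9.2 -58.5 -20. ] [ 12.8 -42.4  -4.6]
-10 516 [[-7.7, -57.6, -14.9], [12.2, -42.6, -5.4]]
0 2 [[-2.1, -43.1, -4.8], [-1.0, -43.0, -4.6]]
10 0 
20 0 
finger 861 [ -9.3  44.6 -20. ] [12.6 61.2 -3.8]
-10 508 [[-7.9, 44.7, -14.9], [12.1, 59.9, -5.6]]
0 12 [[-8.7, 45.1, -5.0], [9.8, 47.2, -3.9]]
10 0 
20 0 
shift [-2.9  3.2 57.5] turn -0.26 clock 2.35 tcp [600.6  79.4 220.5] F [ 0.5  -0.17 -0.25] line 130.4
```

```bash
python3 drive.py '[[-0.003,0.003,0,0,0.088],[-0.003,0.003,0.02,0,0.088],[-0.003,0.003,0.04,0,0.088],[-0.003,0.003,0.058,0,0.088],[-0.003,0.003,0.058,0,0.088]]'
python3 -c "
from h import *
for i in range(3): s=snap('top');to(600.6,84,163,-49.3)
save(s,'pics/t1.png')
P=cloud(s)*1000;m=(P[...,2]>140)&(P[...,2]<163);m[:,:255]=0;m[:,310:]=0;m[:240]=0;m[320:]=0;print(m.sum())"
```

```text
clock: 2.98
tool_pos: [0.6, 0.0828, 0.1625]
orientation: [180.0, -0.1, -139.6]
force: [-0.8, -0.0, 0.5]
opening: 0.0876
gripper_force: 0.0
shift [-0.5  0.8  0.6] turn -0.33 clock 3.025 tcp [600.8  83.1 163.6] F [ 0.46 -0.41  0.27] line 130.4
shift [0.1 0.9 1.2] turn -0.31 clock 3.075 tcp [601.3  83.4 164.2] F [ 0.1  -0.29  0.14] line 130.4
shift [0.5 0.8 1.5] turn -0.3 clock 3.125 tcp [601.5  83.7 164.5] F [ 0.07 -0.77  0.47] line 130.4
0
```

```bash
python3 drive.py '[[0.0025,-0.0043,0,0,0.088],[0.005,-0.0087,0,0,0.088],[0.0075,-0.013,0,0,0.088],[0.01,-0.0174,0,0,0.088],[0.0125,-0.0217,0,0,0.088],[0.015,-0.026,0,0,0.088],[0.0173,-0.0304,0,0,0.088],[0.0173,-0.0304,0,0,0.088]]'
cat >> h.py <<'E'
def carton(name='side'):
    "fit of dark carton points seen by camera, in station frame mm (e away from stop, lateral, z)"
    s=snap(name);P=cloud(s)*1000;h=masks(s)
    e=np.array([np.sin(np.radians(11.8)),-np.cos(np.radians(11.8))]);l=np.array([-e[1],e[0]])
    d=P[...,:2]-np.array([593,139.8]);S=np.stack([d@e,d@l,P[...,2]],-1)
    m=(s['z_map']>0)&(S[...,0]>-20)&(S[...,0]<250)&(abs(S[...,1])<75)&(S[...,2]>12)&(S[...,2]<175)&(h[...,2]<75)
    return s,S,m
E
python3 -c "
from h import *
s,S,m=carton('side');save(s,'pics/s2.png')
q=S[m];print(len(q),np.percentile(q,[1,50,99],axis=0).round(1).tolist())
to(600.6,84,163,-49.3)"
```

```text
clock: 4.12
tool_pos: [0.6076, 0.0493, 0.1632]
orientation: [180.0, -0.0, -139.6]
force: [-0.0, 0.1, -0.1]
opening: 0.0875
gripper_force: 0.0
4334 [[-15.3, -56.4, 13.4], [32.9, -6.4, 111.9], [77.2, 40.6, 156.5]]
shift [-17.   30.8   0.2] turn -0.29 clock 4.175 tcp [607.6  49.5 163.2] F [ 0.46  0.73 -0.93] line 130.4
```

View pics/s2.png

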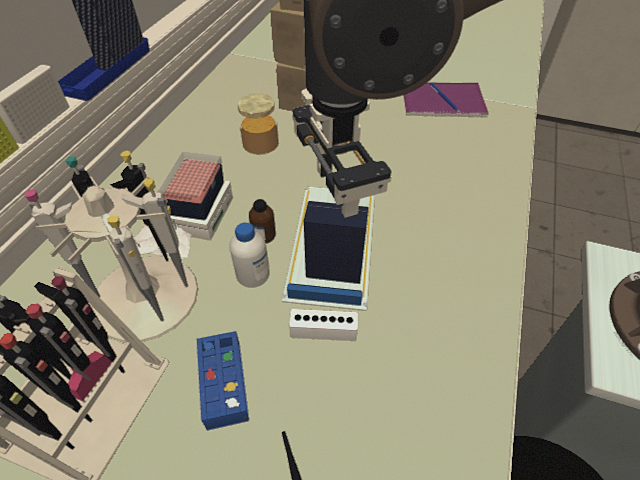

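The carton is still upright at (307-368, 200-283), so I need a closer look at the finger near (350,205).

```bash
python3 -c "
from h import *
a=cv2.imread('pics/s2.png')[90:300,270:410];b=cv2.imread('pics/t1.png')[200:330,220:420]
a=cv2.resize(a,None,fx=2.6,fy=2.6,interpolation=cv2.INTER_CUBIC);b=cv2.resize(b,None,fx=2.1,fy=2.1)
c=np.zeros((560,790,3),np.uint8);c[:a.shape[0],:a.shape[1]]=a;c[:b.shape[0],368:368+b.shape[1]]=b;cv2.imwrite('pics/c2.png',c)
s,S,m=carton('side')
for p in ((350,208),(350,200),(348,195),(340,215),(330,240),(350,222)): print(p,S[p[1],p[0]].round(1))
m=(S[...,2]>20)&(S[...,2]<130)&m; m[:,:300]=0
for z0 in (30,60,90,120): k=m&(abs(S[...,2]-z0)<6);print(z0,np.median(S[k],0).round(1))
"
```

```text
(350, 208) [ 35.6 -30.9 190.5]
(350, 200) [  5.3 -31.2 235.9]
(348, 195) [  3.  -28.1 247.2]
(340, 215) [ 51.9 -15.2 156.7]
(330, 240) [ 32.2  -2.2 116.7]
(350, 222) [ 40.8 -32.3 154.5]
30 [32.2 -9.  31. ]
60 [32.5 -8.2 59.9]
90 [ 32.5 -10.9  90.2]
120 [ 32.5 -10.1 120. ]
```

View pics/c2.png

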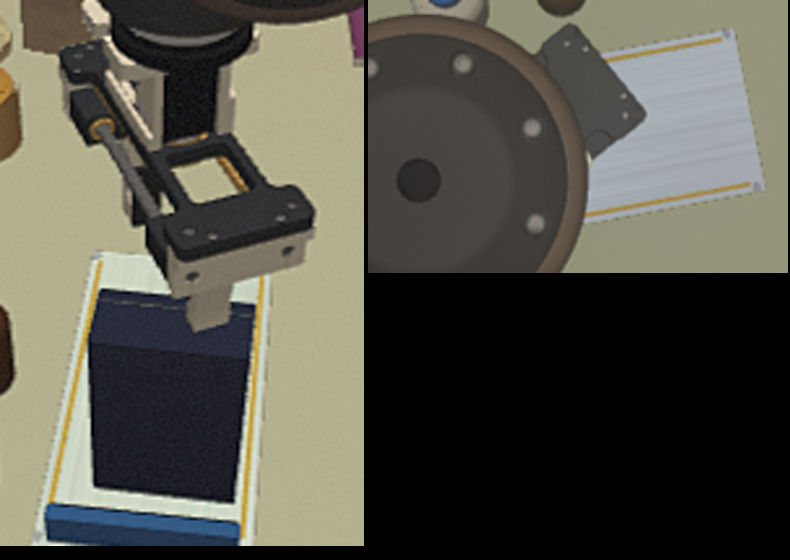

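Run:
```python
from h import *
for v in (196,200,204,206,208,210,211,212,213,214,216,218):
    pass
s,S,m=carton('side');o=sensors.get_obs();print(o['tool_pos'])
for u in (346,350,354):
    print(u,[(v,S[v,u].round(0).tolist()) for v in range(202,222,2)])
s=snap('wrist');P=cloud(s)*1000;R=Ro.from_euler('xyz',o['orientation'],degrees=True).as_matrix();Q=(P-o['tool_pos']*1000)@R
for u in (205,215,225,440,450): print(u,[(v,Q[v,u].round(0).tolist()) for v in range(276,330,6)])
```

```text
[0.60758048 0.0497277  0.16325091]
346 [(202, [3.0, -26.0, 233.0]), (204, [32.0, -25.0, 201.0]), (206, [31.0, -25.0, 198.0]), (208, [32.0, -25.0, 193.0]), (210, [34.0, -25.0, 187.0]), (212, [34.0, -25.0, 182.0]), (214, [34.0, -26.0, 179.0]), (216, [34.0, -26.0, 174.0]), (218, [49.0, -25.0, 154.0]), (220, [44.0, -26.0, 155.0])]
350 [(202, [33.0, -30.0, 205.0]), (204, [35.0, -30.0, 200.0]), (206, [34.0, -31.0, 196.0]), (208, [37.0, -31.0, 189.0]), (210, [38.0, -31.0, 184.0]), (212, [37.0, -31.0, 180.0]), (214, [37.0, -31.0, 176.0]), (216, [39.0, -32.0, 169.0]), (218, [50.0, -32.0, 154.0]), (220, [44.0, -32.0, 155.0])]
354 [(202, [37.0, -36.0, 203.0]), (204, [38.0, -36.0, 197.0]), (206, [40.0, -37.0, 191.0]), (208, [39.0, -37.0, 188.0]), (210, [39.0, -37.0, 183.0]), (212, [41.0, -37.0, 177.0]), (214, [41.0, -38.0, 173.0]), (216, [54.0, -37.0, 155.0]), (218, [51.0, -38.0, 154.0]), (220, [45.0, -38.0, 155.0])]
205 [(276, [-56.0, -110.0, 162.0]), (282, [-62.0, -111.0, 164.0]), (288, [12.0, -50.0, -15.0]), (294, [12.0, -48.0, -20.0]), (300, [11.0, -47.0, -24.0]), (306, [10.0, -46.0, -27.0])
[... 412 characters left out ...]
4.0]), (288, [10.0, -43.0, -10.0]), (294, [8.0, -43.0, -11.0]), (300, [6.0, -43.0, -13.0]), (306, [3.0, -43.0, -12.0]), (312, [1.0, -43.0, -14.0]), (318, [-2.0, -43.0, -15.0]), (324, [-5.0, -43.0, -14.0])]
440 [(276, [8.0, 53.0, 9.0]), (282, [5.0, 53.0, 8.0]), (288, [11.0, 47.0, -12.0]), (294, [10.0, 46.0, -17.0]), (300, [9.0, 45.0, -20.0]), (306, [7.0, 45.0, -21.0]), (312, [5.0, 45.0, -22.0]), (318, [3.0, 45.0, -22.0]), (324, [0.0, 45.0, -23.0])]
450 [(276, [9.0, 57.0, 6.0]), (282, [5.0, 58.0, 8.0]), (288, [12.0, 50.0, -15.0]), (294, [12.0, 49.0, -20.0]), (300, [10.0, 48.0, -22.0]), (306, [11.0, 47.0, -28.0]), (312, [11.0, 45.0, -33.0]), (318, [9.0, 45.0, -35.0]), (324, [7.0, 45.0, -35.0])]
```

The wrist and side depth agree that the open fingertips end about 5 mm behind the TCP. The stated 25 mm ahead does not hold, so the fingers passed above the carton without touching it. 

The fingers are only about 36 mm long, so a wrap-around catch won't work. New plan:
- Press both fingertips lightly on the top face.
- Roll the carton over its foot edge along an arc.
- Slide it onto the stop while tilted, then lower it.

```bash
python3 drive.py '[[0,0,-0.01,-10,0.07],[-0.002,0.007,-0.01,-20,0.055],[-0.004,0.014,-0.01,-30,0.055],[-0.0057,0.0212,-0.01,-40,0.055],[-0.0057,0.0212,-0.01,-50,0.055],[-0.0057,0.0212,-0.01,-60.4,0.055],[-0.0057,0.0212,-0.01,-60.4,0.055],[-0.0057,0.0212,-0.01,-60.4,0.055]]'
python3 - <<'E'
from h import *
s=snap('wrist');save(s,'pics/w3.png');o=sensors.get_obs();P=cloud(s)*1000;R=Ro.from_euler('xyz',o['orientation'],degrees=True).as_matrix();Q=(P-o['tool_pos']*1000)@R
z=P[...,2];m=(z>150)&(z<161);q=P[m];print('carton',m.sum(),rect(q/1000)[:3])
f=(s['z_map']>0)&(Q[...,2]>-38)&(Q[...,2]<20)&(abs(Q[...,0])<60)&(abs(Q[...,1])<70)
for sg in (-1,1):
    k=Q[f&(sg*Q[...,1]>0)];print('finger',len(k),np.percentile(k,[1,99],axis=0).round(1).tolist() if len(k) else '')
to(597.6,69.6,163,10.8)
E
```

```text
clock: 5.32
tool_pos: [0.5981, 0.0696, 0.1733]
orientation: [180.0, 0.0, -79.4]
force: [0.5, -0.1, -0.5]
opening: 0.0551
gripper_force: 0.0
carton 11153 (array([596.3536377 ,  77.97998047]), (100.9381103515625, 39.2170524597168), 10.423625946044922)
finger 7142 [[-27.0, -47.8, -37.0], [10.8, -0.6, 19.3]]
finger 7383 [[-27.1, 0.7, -37.0], [10.6, 48.4, 19.2]]
shift [-0.1  0.5 10.3] turn -0.16 clock 5.375 tcp [598.1  69.6 173.3] F [ 0.22 -0.23  0.4 ] line -169.4
```

View pics/w3.png

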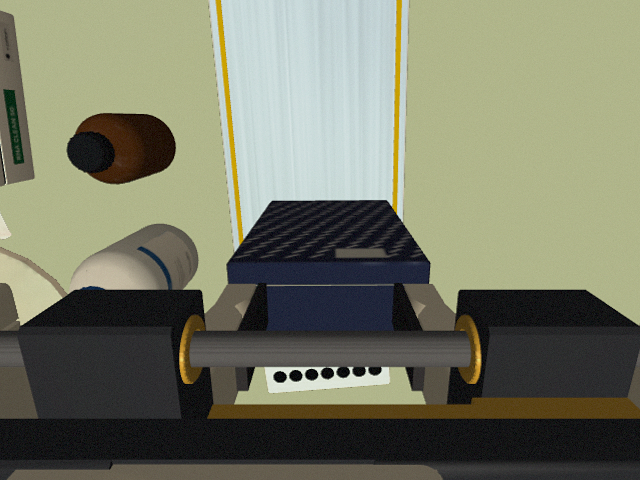

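Wrist view: the fingers, at 55 mm opening, sit over the carton's top strip (x 230-428, y 262-335), symmetric about it. I'll press down until contact.

```bash
python3 drive.py '[[-0.0005,0,0.006,0,0.055],[-0.0005,0,0.012,0,0.055],[-0.0005,0,0.016,0,0.055],[-0.0005,0,0.017,0,0.055]]' | grep -E 'tool|force'; python3 drive.py '[[0,0,0.001,0,0.055],[0,0,0.002,0,0.055]]'| grep -E 'tool|force'; python3 drive.py '[[0,0,0.001,0,0.055],[0,0,0.001,0,0.055]]'| grep -E 'tool|force'
```

```text
tool_pos: [0.5979, 0.0699, 0.1557]
force: [1.0, 0.9, 0.0]
gripper_force: 0.0
tool_pos: [0.5982, 0.07, 0.1544]
force: [0.1, 0.1, 0.1]
gripper_force: 0.0
tool_pos: [0.598, 0.07, 0.1532]
force: [0.7, 0.4, 0.1]
gripper_force: 0.0
```

```bash
for i in 1 2 3; do python3 drive.py '[[0,0,0.001,0,0.055],[0,0,0.001,0,0.055]]'| grep -E 'tool|^force'; done
python3 - <<'E'
from h import *
s,S,m=carton('side');o=sensors.get_obs()
for u in (310,318,326,342,350,358): print(u,[(v,S[v,u].round(0).tolist()) for v in range(190,222,3)])
E
```

```text
tool_pos: [0.598, 0.07, 0.1522]
force: [-0.1, 0.0, 0.1]
tool_pos: [0.598, 0.07, 0.1512]
force: [-0.5, 0.4, -0.3]
tool_pos: [0.5982, 0.0699, 0.151]
force: [-2.0, 0.1, 5.1]
310 [(190, [60.0, 33.0, 198.0]), (193, [60.0, 34.0, 191.0]), (196, [59.0, 34.0, 185.0]), (199, [59.0, 34.0, 179.0]), (202, [76.0, 36.0, 156.0]), (205, [71.0, 36.0, 154.0]), (208, [61.0, 34.0, 157.0]), (211, [57.0, 34.0, 155.0]), (214, [48.0, 32.0, 156.0]), (217, [45.0, 32.0, 153.0]), (220, [38.0, 31.0, 154.0])]
318 [(190, [61.0, 21.0, 198.0]), (193, [60.0, 21.0, 192.0]), (196, [60.0, 21.0, 186.0]), (199, [61.0, 21.0, 178.0]), (202, [59.0, 21.0, 174.0]), (205, [62.0, 21.0, 165.0]), (208, [59.0, 21.0, 160.0]), (211, [58.0, 21.0, 155.0]), (214, [52.0, 20.0, 154.0]), (217, [44.0, 19.0, 155.0]), (220, [37.0, 18.0, 156.0])]
326 [(190, [273.0, 32.0, 4.0]), (193, [260.0, 31.0, 6.0]), (196, [251.0, 30.0, 6.0]), (199, [246.0, 29.0, 3.0]), (202, [233.0, 27.0, 6.0]), (205, [73.0, 10.0, 156.0]), (208, [67.0, 9.0, 154.0]), (211, [59.0, 8.0, 155.0]), (214, [53.0, 7.0, 155.0]), (217, [46.0, 7.0, 155.0]), (220, [39.0, 6.0, 156.0])]

[... 256 characters left out ...]
(217, [51.0, -19.0, 153.0]), (220, [44.0, -19.0, 154.0])]
350 [(190, [279.0, -19.0, 4.0]), (193, [268.0, -20.0, 5.0]), (196, [258.0, -21.0, 6.0]), (199, [251.0, -22.0, 4.0]), (202, [242.0, -22.0, 4.0]), (205, [79.0, -29.0, 155.0]), (208, [71.0, -30.0, 155.0]), (211, [64.0, -30.0, 155.0]), (214, [57.0, -31.0, 156.0]), (217, [52.0, -31.0, 154.0]), (220, [44.0, -32.0, 155.0])]
358 [(190, [30.0, -41.0, 233.0]), (193, [31.0, -41.0, 227.0]), (196, [58.0, -41.0, 195.0]), (199, [57.0, -41.0, 190.0]), (202, [69.0, -42.0, 172.0]), (205, [59.0, -42.0, 175.0]), (208, [58.0, -43.0, 170.0]), (211, [58.0, -43.0, 163.0]), (214, [60.0, -43.0, 154.0]), (217, [52.0, -44.0, 155.0]), (220, [45.0, -44.0, 156.0])]
```

Contact is at TCP z = 151 with 5 N. Next, roll the carton along the arc about its foot edge in small steps, checking the force each time.

```bash
python3 drive.py '[[0.0026,0,-0.0004,0,0.055],[0.0053,0,-0.0007,0,0.055],[0.0079,0,-0.0008,0,0.055],[0.0105,0,-0.001,0,0.055],[0.0105,0,-0.001,0,0.055]]'
cat >> h.py <<'E'
def tilt():
    "tilt of the broad plain face from the side view depth (plane fit), plus its foot line"
    s,S,m=carton('side');m=m.copy();m[:,:300]=0;m[:,375:]=0
    m=cv2.erode(m.astype(np.uint8),np.ones((5,5)))>0
    q=S[m];best=(0,)
    rng=np.random.default_rng(0)
    for i in range(200):
        a,b,c=q[rng.choice(len(q),3)];n=np.cross(b-a,c-a)
        if np.linalg.norm(n)<200: continue
        n/=np.linalg.norm(n)
        if n[0]>0:n=-n
        if abs(n[1])>.3 or n[0]>-.05: continue
        k=abs((q-a)@n)<1.5
        if k.sum()>best[0]:best=(k.sum(),k)
    p=q[best[1]];c=p.mean(0);n=np.linalg.svd(p-c,full_matrices=False)[2][2];n*=-np.sign(n[0])
    th=np.degrees(np.arctan2(n[2],-n[0]));piv=c-48*n
    pe=piv[0]-(piv[2]-6)*np.tan(np.radians(th)) # dashed face at plate height
    print('tilt',th.round(2),'yaw',np.degrees(np.arctan2(n[1],-n[0])).round(2),'pivot e',pe.round(1),'lat',np.percentile(p[:,1],[1,99]).round(1),'n',best[0]);return s
E
python3 -c "
from h import *
tilt();o=sensors.get_obs();print(o['tool_pos'],o['force'])"
```

```text
clock: 7.8
tool_pos: [0.6004, 0.0594, 0.1518]
orientation: [-180.0, -0.0, -79.2]
force: [-0.9, 1.6, 6.2]
opening: 0.0551
gripper_force: 2.8
tilt 4.07 yaw 0.92 pivot e 80.8 lat [-52.2  36.6] n 2702
[0.60041872 0.05945831 0.15181152] [-2.50234502  0.7721096   6.25992161]
```

```bash
python3 drive.py '[[0.004,0,-0.0002,0,0.055],[0.008,0,-0.0003,0,0.055],[0.012,0,-0.0003,0,0.055],[0.016,0,-0.0002,0,0.055],[0.02,0,0,0,0.055],[0.02,0,0,0,0.055]]'
python3 -c "
from h import *
tilt();o=sensors.get_obs();print(o['tool_pos'],o['force'])"
```

```text
clock: 8.6
tool_pos: [0.6042, 0.0396, 0.1515]
orientation: [-180.0, -0.0, -79.2]
force: [-0.9, -0.5, 5.2]
opening: 0.0549
gripper_force: 2.6
tilt 11.71 yaw 1.16 pivot e 80.9 lat [-52.5  36.4] n 2567
[0.60416631 0.03970606 0.15152934] [-0.65155942  0.03121907  5.24054123]
```

```bash
python3 drive.py '[[0.0032,0,0.0003,0,0.055],[0.0063,0,0.0006,0,0.055],[0.009,0,0.001,0,0.055],[0.0115,0,0.0013,0,0.055],[0.0141,0,0.0018,0,0.055],[0.0167,0,0.0022,0,0.055],[0.0193,0,0.0027,0,0.055],[0.0219,0,0.0033,0,0.055]]'
python3 -c "
from h import *
tilt();o=sensors.get_obs();print(o['tool_pos'],o['force'])"
```

```text
clock: 9.65
tool_pos: [0.6083, 0.0181, 0.1483]
orientation: [-180.0, -0.0, -79.2]
force: [-1.0, -1.1, 5.2]
opening: 0.0548
gripper_force: 2.7
tilt 20.25 yaw 1.08 pivot e 80.9 lat [-52.9  35.7] n 2690
[0.60829959 0.01790512 0.14816982] [-0.49469261 -1.48333366  5.47664613]
```

```bash
python3 drive.py '[[0.0026,0,0.0006,0,0.055],[0.0052,0,0.0012,0,0.055],[0.0078,0,0.0019,0,0.055],[0.0103,0,0.0026,0,0.055],[0.0129,0,0.0034,0,0.055],[0.0154,0,0.0042,0,0.055],[0.0179,0,0.0051,0,0.055],[0.0204,0,0.006,0,0.055]]'
python3 -c "
from h import *
tilt();o=sensors.get_obs();print(o['tool_pos'],o['force'])"
```

```text
clock: 10.7
tool_pos: [0.612, -0.0019, 0.1421]
orientation: [-180.0, -0.0, -79.2]
force: [-1.0, -1.3, 4.7]
opening: 0.0552
gripper_force: 2.7
tilt 28.36 yaw 1.3 pivot e 81.0 lat [-53.1  35.6] n 2804
[ 0.61203736 -0.00214078  0.14199462] [-0.18698855 -1.47216499  6.13436404]
```

```bash
python3 drive.py '[[0.0025,0,0.001,0,0.055],[0.0049,0,0.0019,0,0.055],[0.0073,0,0.003,0,0.055],[0.0097,0,0.004,0,0.055],[0.0121,0,0.0052,0,0.055],[0.0145,0,0.0063,0,0.055],[0.0168,0,0.0075,0,0.055],[0.0192,0,0.0087,0,0.055]]'
python3 -c "
from h import *
tilt();o=sensors.get_obs();print(o['tool_pos'],o['force'])"
```

```text
clock: 11.75
tool_pos: [0.6156, -0.0207, 0.1333]
orientation: [-180.0, -0.0, -79.2]
force: [0.3, -3.8, 4.8]
opening: 0.0552
gripper_force: 2.8
tilt 36.4 yaw 0.41 pivot e 81.2 lat [-53.3  35.5] n 2698
[ 0.61555884 -0.0209318   0.13316436] [ 1.83505836 -2.51399193  5.22658298]
```

```bash
python3 drive.py '[[0.0023,0,0.0013,0,0.055],[0.0046,0,0.0026,0,0.055],[0.0069,0,0.0039,0,0.055],[0.0091,0,0.0053,0,0.055],[0.0113,0,0.0068,0,0.055],[0.0135,0,0.0083,0,0.055],[0.0157,0,0.0098,0,0.055],[0.0178,0,0.0113,0,0.055]]'
python3 -c "
from h import *
tilt();o=sensors.get_obs();print(o['tool_pos'],o['force'])"
```

```text
clock: 12.8
tool_pos: [0.6188, -0.0381, 0.1219]
orientation: [-180.0, -0.0, -79.2]
force: [0.0, -4.8, 4.7]
opening: 0.055
gripper_force: 3.2
tilt 44.26 yaw 0.23 pivot e 81.7 lat [-53.3  34.9] n 2610
[ 0.61878347 -0.03829549  0.12173941] [ 0.96591077 -4.79517081  5.19423017]
```

```bash
python3 drive.py '[[0.0021,0,0.0016,0,0.055],[0.0042,0,0.0031,0,0.055],[0.0063,0,0.0048,0,0.055],[0.0083,0,0.0065,0,0.055],[0.0103,0,0.0082,0,0.055],[0.0122,0,0.01,0,0.055],[0.0142,0,0.0118,0,0.055],[0.0161,0,0.0136,0,0.055]]'
python3 -c "
from h import *
tilt();o=sensors.get_obs();print(o['tool_pos'],o['force'])"
```

```text
clock: 13.85
tool_pos: [0.6215, -0.0536, 0.108]
orientation: [180.0, 0.0, -79.2]
force: [0.6, -0.9, -0.3]
opening: 0.0552
gripper_force: 0.2
tilt 52.56 yaw 0.77 pivot e 80.5 lat [-53.4  34.6] n 2660
[ 0.62139406 -0.05385462  0.10776214] [ 0.44042986 -0.14347981 -0.31351162]
```

```bash
python3 drive.py '[[-0.001,0,0,0,0.055],[-0.002,0,0,0,0.055]]'
python3 -c "
from h import *
tilt();o=sensors.get_obs();print(o['tool_pos'],o['force'])"
```

```text
clock: 14.15
tool_pos: [0.6215, -0.0517, 0.1086]
orientation: [-180.0, -0.0, -79.2]
force: [0.8, -1.2, 0.4]
opening: 0.055
gripper_force: 0.9
tilt 52.29 yaw 1.07 pivot e 79.2 lat [-53.6  35. ] n 2472
[ 0.62144828 -0.05152412  0.10855723] [ 0.35868544 -1.1808781   0.84464935]
```

It slides toward the stop at constant tilt with about 1.2 N. I'll keep pushing.

```bash
python3 drive.py '[[-0.002,0,0,0,0.055],[-0.004,0,0,0,0.055],[-0.006,0,0,0,0.055],[-0.008,0,0,0,0.055],[-0.01,0,0,0,0.055],[-0.012,0,0,0,0.055],[-0.014,0,0,0,0.055],[-0.016,0,0,0,0.055]]'
python3 -c "
from h import *
tilt();o=sensors.get_obs();print(o['tool_pos'],o['force'])"
```

```text
clock: 15.2
tool_pos: [0.6183, -0.0358, 0.1083]
orientation: [180.0, 0.0, -79.2]
force: [0.2, -1.0, 0.7]
opening: 0.0551
gripper_force: 0.9
tilt 52.35 yaw 1.83 pivot e 63.2 lat [-53.2  34.9] n 2682
[ 0.61829181 -0.03564263  0.10835537] [ 0.62682254 -0.65429992  1.07743165]
```

```bash
python3 drive.py '[[-0.003,0,0,0,0.055],[-0.006,0,0,0,0.055],[-0.009,0,0,0,0.055],[-0.012,0,0,0,0.055],[-0.015,0,0,0,0.055],[-0.018,0,0,0,0.055],[-0.021,0,0,0,0.055],[-0.024,0,0,0,0.055]]'
python3 drive.py '[[-0.002,0,0,0,0.055],[-0.004,0,0,0,0.055],[-0.006,0,0,0,0.055],[-0.008,0,0,0,0.055],[-0.01,0,0,0,0.055]]'
python3 -c "
from h import *
s=tilt();save(s,'pics/s4.png');o=sensors.get_obs();print(o['tool_pos'],o['force'])"
```

```text
clock: 16.25
tool_pos: [0.6138, -0.0122, 0.1084]
orientation: [-180.0, -0.0, -79.2]
force: [1.3, -2.2, 1.9]
opening: 0.0549
gripper_force: 0.9
clock: 16.88
tool_pos: [0.6119, -0.0025, 0.1083]
orientation: [180.0, 0.0, -79.2]
force: [0.4, -0.9, 0.7]
opening: 0.0549
gripper_force: 0.9
tilt 52.42 yaw 1.16 pivot e 29.3 lat [-52.7  35.9] n 2720
[ 0.61190363 -0.00229401  0.10834787] [ 0.47236698 -1.04532    -0.32174447]
```

```bash
python3 drive.py '[[-0.0015,0,0,0,0.055],[-0.003,0,0,0,0.055],[-0.0045,0,0,0,0.055]]' | grep ^force
python3 drive.py '[[-0.001,0,0,0,0.055],[-0.001,0,0,0,0.055]]'| grep ^force
python3 drive.py '[[-0.001,0,0,0,0.055],[-0.001,0,0,0,0.055]]'
python3 -c "
from h import *
s=tilt();o=sensors.get_obs();print(o['tool_pos'],o['force'])"
```

```text
force: [0.1, -2.0, 0.7]
force: [0.5, -0.4, -0.1]
clock: 17.8
tool_pos: [0.6109, 0.0037, 0.1085]
orientation: [-180.0, -0.0, -79.2]
force: [-0.2, -1.6, 2.7]
opening: 0.0549
gripper_force: 1.4
tilt 52.26 yaw 0.76 pivot e 23.3 lat [-52.9  35.9] n 2929
[0.61085773 0.00371159 0.10849666] [ 0.71558269 -2.98211901  1.3219814 ]
```

The foot has reached the stop: pivot is at 23.3 mm against 23.2 mm predicted for this tilt. Now lower along the stop-constrained path with a slight inward bias.

```bash
python3 drive.py '[[0.0003,0,0.0013,0,0.055],[0.0009,0,0.0026,0,0.055],[0.0016,0,0.0039,0,0.055],[0.0022,0,0.0052,0,0.055],[0.0029,0,0.0067,0,0.055],[0.0037,0,0.0082,0,0.055],[0.0044,0,0.0097,0,0.055],[0.0051,0,0.0111,0,0.055]]'
python3 -c "
from h import *
s=tilt();o=sensors.get_obs();print(o['tool_pos'],o['force'])"
```

```text
clock: 18.85
tool_pos: [0.612, -0.0017, 0.0975]
orientation: [-180.0, -0.0, -79.2]
force: [1.7, -6.3, 3.5]
opening: 0.0548
gripper_force: 3.7
tilt 57.86 yaw 1.38 pivot e 19.6 lat [-53.1  35.8] n 2908
[ 0.61192665 -0.00179132  0.09725407] [ 2.3332716  -5.14418223  3.50733769]
```

```bash
python3 drive.py '[[0.001,0,0.0021,0,0.055],[0.0019,0,0.0042,0,0.055],[0.0028,0,0.0063,0,0.055],[0.0036,0,0.0084,0,0.055],[0.0045,0,0.0106,0,0.055],[0.0053,0,0.0128,0,0.055],[0.0061,0,0.015,0,0.055],[0.0069,0,0.0173,0,0.055]]'
python3 -c "
from h import *
s=tilt();o=sensors.get_obs();print(o['tool_pos'],o['force'])"
```

```text
clock: 19.9
tool_pos: [0.6133, -0.0092, 0.0803]
orientation: [-180.0, -0.1, -79.2]
force: [2.7, -9.5, 4.1]
opening: 0.0547
gripper_force: 5.4
tilt 65.9 yaw -0.22 pivot e 15.3 lat [-52.9  35.3] n 2790
[ 0.61331394 -0.00927744  0.0800131 ] [  2.14092391 -10.39386189   4.72064778]
```

```bash
python3 drive.py '[[0.001,0,0.0023,0,0.055],[0.0017,0,0.0046,0,0.055],[0.0024,0,0.0069,0,0.055],[0.0031,0,0.0092,0,0.055],[0.0037,0,0.0116,0,0.055],[0.0043,0,0.014,0,0.055],[0.0049,0,0.0164,0,0.055],[0.0053,0,0.0188,0,0.055]]'
python3 -c "
from h import *
s=tilt();o=sensors.get_obs();print(o['tool_pos'],o['force'])"
```

```text
clock: 20.95
tool_pos: [0.6144, -0.015, 0.0615]
orientation: [180.0, -0.1, -79.1]
force: [2.2, -13.5, 4.3]
opening: 0.055
gripper_force: 7.3
tilt 73.8 yaw -1.51 pivot e 13.2 lat [-53.2  35.2] n 2577
[ 0.61432641 -0.01511853  0.0611959 ] [  3.8836602  -13.50583313   3.53597586]
```

```bash
python3 drive.py '[[0.0009,0,0.0019,0,0.055],[0.0014,0,0.0038,0,0.055],[0.0018,0,0.0058,0,0.055],[0.0022,0,0.0078,0,0.055],[0.0025,0,0.0097,0,0.055],[0.0028,0,0.0115,0,0.055]]'
python3 -c "
from h import *
s=tilt();o=sensors.get_obs();print(o['tool_pos'],o['force'])"
```

```text
clock: 21.75
tool_pos: [0.6148, -0.0177, 0.0498]
orientation: [180.0, -0.1, -79.1]
force: [2.9, -12.3, 2.5]
opening: 0.0547
gripper_force: 6.7
tilt 78.66 yaw 1.71 pivot e 13.5 lat [-53.3  34.9] n 2568
[ 0.61474734 -0.01774541  0.04953236] [  3.11820466 -12.75679109   1.70402846]
```

```bash
python3 drive.py '[[0.0004,0,0.0022,0,0.055],[0.0007,0,0.0045,0,0.055],[0.0009,0,0.0068,0,0.055],[0.0011,0,0.009,0,0.055],[0.0012,0,0.0113,0,0.055],[0.0013,0,0.0136,0,0.055],[0.0013,0,0.0159,0,0.055],[0.0013,0,0.018,0,0.055]]'
python3 -c "
from h import *
s=tilt();save(s,'pics/s5.png');o=sensors.get_obs();print(o['tool_pos'],o['force'])"
```

```text
clock: 22.8
tool_pos: [0.6153, -0.0198, 0.0318]
orientation: [180.0, -0.2, -79.1]
force: [4.4, -17.9, 1.4]
opening: 0.0547
gripper_force: 9.6
tilt 85.79 yaw 0.16 pivot e 21.4 lat [-53.3  35. ] n 2492
[ 0.61526838 -0.01987745  0.03158347] [  6.16572371 -18.15707626   1.16340488]
```

View pics/s5.png

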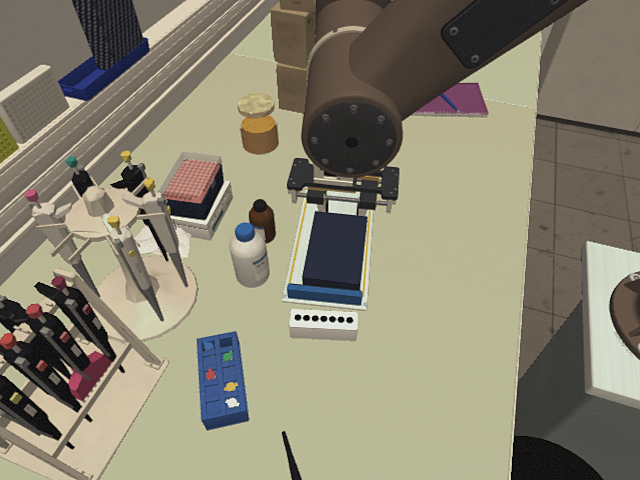

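The carton lies nearly flat (4 degrees) against the stop at (340,250), with the bottles and block undisturbed. I'll finish lowering with less force.

```bash
python3 drive.py '[[0.0006,0,0.002,0,0.055],[0.0008,0,0.004,0,0.055],[0.0008,0,0.006,0,0.055],[0.0007,0,0.008,0,0.055],[0.0007,0,0.01,0,0.055]]'
python3 -c "
from h import *
s=tilt();o=sensors.get_obs();print(o['tool_pos'],o['force'])"
```

```text
clock: 23.48
tool_pos: [0.6153, -0.0207, 0.0218]
orientation: [180.0, -0.2, -79.1]
force: [4.5, -19.2, 2.6]
opening: 0.0549
gripper_force: 10.3
tilt 87.79 yaw -39.45 pivot e 86.5 lat [-53.3  35.5] n 1171
[ 0.61527023 -0.02071621  0.0216661 ] [  4.53012876 -19.06488586   2.71475918]
```

```bash
python3 drive.py '[[0.001,0,0.0005,0,0.055],[0.002,0,0.0005,0,0.055],[0.004,0,0.0005,0,0.055],[0.008,0,0,0,0.055],[0.02,0,0,0,0.055],[0.045,0,0,0,0.055],[0.08,0,-0.03,0,0.055],[0.1,0,-0.09,0,0.055]]'
python3 - <<'E'
from h import *
for n in ('side','wrist'):
    s,S,m=carton(n);k=m&(S[...,2]>44)&(S[...,2]<64);k=cv2.morphologyEx(k.astype(np.uint8),cv2.MORPH_OPEN,np.ones((3,3)))>0;q=S[k]
    if len(q)<500: print(n,len(q));continue
    A=np.c_[q[:,:2],np.ones(len(q))];c=np.linalg.lstsq(A,q[:,2],rcond=None)[0]
    print(n,len(q),'slope deg',np.degrees(c[:2]).round(2),'z',np.median(q[:,2]).round(1),rect(q/1000)); save(s,f'pics/{n}6.png')
E
```

```text
clock: 24.52
tool_pos: [0.6317, -0.1177, 0.109]
orientation: [179.6, 0.1, -79.2]
force: [1.4, 0.5, -0.8]
opening: 0.055
gripper_force: 0.0
side 3590 slope deg [0.33 0.01] z 52.8 (array([75.16592407, -8.8068161 ]), (98.58583068847656, 153.0833740234375), 89.2925796508789, array([[ -1.9785215, -57.15095  ],
       [151.09319  , -59.040997 ],
       [152.31036  ,  39.53732  ],
       [ -0.7613373,  41.427364 ]], dtype=float32))
wrist 1117 slope deg [58.79 -0.86] z 48.6 (array([149.93449402,  -9.83055496]), (98.14582061767578, 2.9448211193084717), 89.34490966796875, array([[147.90111 , -58.883423],
       [150.84575 , -58.91709 ],
       [151.96788 ,  39.222313],
       [149.02324 ,  39.25598 ]], dtype=float32))
```

View pics/side6.png

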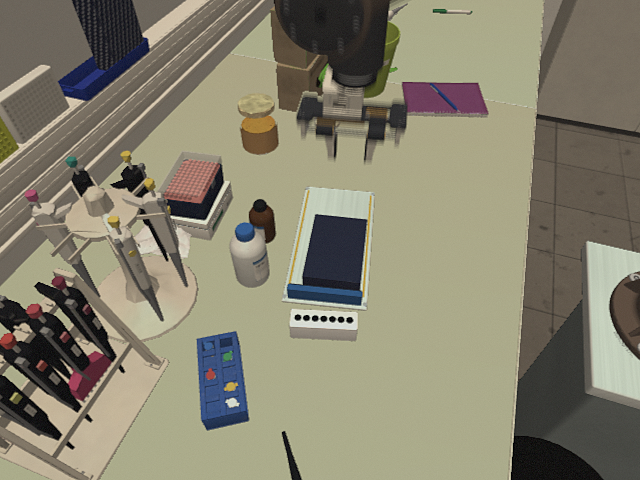

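The carton lies flat. Its foot is within about 1 mm of the stop, square to about 0.7 degrees and 9 mm off the middle. The arm is clear, so I'm handing in.

```bash
python3 drive.py '[[0,0,0,0,0.055],[0,0,0,0,0.055],[0,0,0,0,0.055]]' | head -1; python3 -c "
from plant import ctrl, imaging, sensors, job
print(job.close_job())"
```

```text
clock: 25.0
the job is handed in; nothing more can be done
None
```

The carton was rolled down under fingertip control and now lies flat on its dashed side, with its foot square against the stop (within about 2 mm, 0.7° and 9 mm off the middle). The bottles and tube block look undisturbed, and I handed the job in at 25 s; no verdict was returned.

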